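# Clean the contact probe and hold it square on the mask's ring mark

## Robot

A 6-joint arm with a two-finger parallel gripper is mounted at the origin on the work surface. World frame = base frame: x ahead of the robot, y to its left, z up, the work surface at z = 0. Lengths are in m, angles in rad, forces in N, time in s.
With the tool pointing down it reaches from about 0.375 to 0.9 m from the base axis. Payload 3.1 kg.
Tool frame: the origin (TCP) lies midway between the tips of the shut fingers; the grasp point (between the pads) lies 19 mm behind it; z points along the fingers, y is the line along which they close (so a half turn about z gives the same grasp; the last joint's range is limited). The gripper opens to 85 mm and grips with 20 to 120 N. Pads are 22 mm wide; open, the fingers measure 114 mm over their backs; the gripper's body (76 mm by 85 mm) begins 54 mm behind the grasp point. The pads swing forward as they close: fully open they stand 13 mm farther back than shut.
Start: joints at [-1.315, 0.527, 1.433, -0, 1.181, -0.178], TCP at [0.263, -0.567, 0.231] pointing down, gripper open.
Joint ranges: [-3.08, 3.08], [-0.75, 2.2], [0.22, 2.44], [-1.43, 4.57], [0, 2.65], [-2.85, 2.85]. Speed limits (rad/s): [2.79, 2.79, 3.14, 3.14, 3.14, 3.14].

## Interface

Orientations are given as a unit quaternion [x, y, z, w].
In Python, from station import manip gives the robot as it stands.
- The arm moves only by the tool step_arm, never from a script. Its argument "targets" is text: rows parted by semicolons, each of 4 numbers parted by spaces: the shift along the tool's x, y, z in mm, then the turn about the tool's z in degrees. A call has 1 to 12 rows; each row is the pose to reach, as a shift and turn from the pose commanded when the call began, along the tool's axes at that moment; what a row does not reach only later rows make up. A row lasts 1/10 s, in which the tool goes at most 50 mm and 8.59 degrees, less where a joint would pass 70% of its speed; a pose out of reach is approached as far as the arm can. A call with a gripper value outside its range is refused whole. "gripper" is the closure, from 0 (fully open) to 1 (shut), set as the call begins (left out, the last holds). The fingers move at their own pace and stop on an object; "squeeze" is the grip in N (left out, the last holds). Time passes only in rows, so rows that repeat a pose let the fingers close. It gives the time, the measured TCP pose, the force, the opening and the grip force at its end, in the units of the state.
- manip.sense(): the state, without advancing time (a new reading comes with each control period).
- manip.snapshot(name): name is "scene" or "top"; returns the picture (420x560x3 uint8, red, green, blue); there is no depth.
- manip.get_calibration(name): a dict with "fov_y" (degrees; the focal length in pixels is half the picture's height over the tangent of half this angle, whatever the lens; pixels are square), "cx", "cy" (the principal point, pixels), "k1" (the pictures are not rectified: a ray, as slopes to the right and down, at radius r is drawn at 1 + k1 r^2 times it, then the intrinsics apply), "extrinsics" (4x4, takes a point from camera to world coordinates). Camera axes: x right, y down, z forward; pixel columns grow to the right and rows downward; lengths in m; the calibration is good to about 2 mm. A picture is of the moment at which its call begins. get_calibration takes no time and is no camera call.
- manip.sign_off(): hands the job in; it is judged then, once.
Trained networks look in the newest picture that a camera, given by its name, has taken for a name from the list of things; names that differ only in an ending like _2 or _b are one class to them, and where a whole thing is asked for, a point or a joint stands for the part that bears it (a point fixed in the world has none). Each returns a list of dicts, best first, with "p" (0 to 1); they miss things now and then, are a little off and sometimes report something else, mostly with a low value. They report only what shows in the picture. A call takes as long as a camera call.
- manip.recognise(camera, query): "position" ([column, row] in pixels, amid what is visible of it).
- manip.masks_of(camera, query): "pixels" (420x560 bool, what is visible of it) and "position" ([column, row] in pixels, amid what is visible of it).
- manip.mark_of(camera, query): "position" ([column, row] in pixels: a listed point, or the origin of a listed thing).
The state is a dict: "t": time; "q": joint angles; "qd": joint speeds; "tau": joint torques, N m; "tcp_pos": TCP position; "tool_rot": TCP orientation; "force": force on the tool from outside, world axes, zero at the start; "ft_torque": the same for the moment, N m; "finger_gap": opening from 0.0 (shut) to 1.0 (fully open); "gripper_force": force on a finger pad.
Only numpy, scipy, OpenCV 4.12 (cv2) and the standard library are available. Lean on these libraries where they do the work, as an engineer would, in place of code of your own. Each camera call takes 0.05 s, during which the arm holds its last target. There are 200 camera calls.

## Task

Take the contact probe out of its rack and clean its tip in the brush-lined cup: push the tip down close to the cup's floor, draw it up to the rim, push it down close to the floor a second time, and take it out. Then hold the probe square to the tilted plate with its tip inside the white ring mark, pressed gently so that its spring plunger is about half way in, and finish while still holding it there. Do not shift the plate or the loose things around it.

Things in the scene. Friction and masses are not known exactly. Their poses are not given: they have to be found in the camera images.
- probe: Loose contact probe, 161 mm long, 0.17 kg, upright in the rack. Origin at its lowest point (tip, plunger out), z axis along it from tip to top. From the bottom: thin plunger with 8 mm ball tip, 26 mm showing; round steel barrel, diameter 13, z = 26 to 86 mm; square aluminium grip 24 x 24, z = 85 to 155 mm, flat sides facing the probe's x and y; black cap, diameter 18, to 161 mm.
- grip (a point): Point on the probe's axis in the middle of its square grip, 122 mm above the tip; axes as the probe's. In the rack the grip's lower end rests on the rack's top; the probe must rise 90 mm to come clear.
- tip (a point): Lowest point of the probe's ball tip, moving with the plunger; axes as the probe's.
- plunger (a joint): How far the spring plunger is pushed into the probe, m: 0 fully out, 0.012 fully in. The spring pushes back with 1.2 N at 0, rising evenly to 6 N at 0.012 (3.6 N half way).
- rack: Fixed white plastic rack: foot 100 x 100 x 8 mm, block 60 x 60 mm up to 95 mm height, with one upright 17 mm hole in the middle in which the probe stands. Origin at the underside's centre, z up.
- cup: Fixed round steel cup, open on top, 90 mm high, outside diameter 80 mm (foot plate 104 mm, 8 mm thick), wall 4 mm, inner floor 6 mm above the table. Soft bristles stand 8 mm in from the wall and give no resistance. Origin at the underside's centre, z up.
- spot (a point): Centre of the mark, on the plate's surface: a printed white ring, outer diameter 20 mm, the only round mark among small squares on the dark mask. z axis = outward normal of the plate (the attitude for the probe's z axis), x and y along its edges (x up the slope); 18 mm toward -x and 22 mm toward +y from the plate's centre.
- chuck (a joint): Tilt of the plate, rad: 0 level, growing as its edge nearest the robot (-x) goes down. The plate is rigid, 170 x 170 x 10 mm, with thumbscrews 25 mm high in three corners, held by a stiff friction hinge along y at its surface, mid-plate.
- stage: Fixed base of the tilting plate: 190 x 210 x 22 mm foot with two side cheeks 82 mm high at y = -96 and +96 mm. Origin at the underside's centre, z up; the hinge lies 66 mm above it, along y.
- objective: Bystander: dark microscope objective, 42 mm in diameter, 50 mm high, loose. Origin at its underside's centre.
- mask_box: Bystander: flat grey box 75 x 75 x 22 mm, loose. Origin at its underside's centre.
- jar: Bystander: white jar, 52 mm in diameter, 60 mm high, loose. Origin at its underside's centre.

How it is judged:
By the outcome, as a careful person would: the job done as asked, in the order asked, and still so for the second after the job is handed in, while the arm keeps its last pose, push and grip.
It also fails if it takes over 51 s, if anything falls off the work surface, if the arm or the gripper's body presses on something with over 40 N, if the wrist force passes 120 N, or if a joint passes its speed limit or range.

## Working session

There is one attempt and no reset: what is moved stays moved. The work goes in short steps, Python scripts to look and compute and a tool call to move; the robot and the scene stay as the last step left them, time stands still between calls to the robot, and variables do not carry over. Pictures are saved under pics/ and viewed, at most 10 in all, crops included, and the job is handed in when it is done.

Besides the shell and the picture viewer there is one more tool, called after "Call:" as name(argument=value, ...), one argument or row to a line, values as JSON. step_arm: Moves the arm, as the interface text tells. Its arguments: {"type":"object","properties":{"targets":{"type":"string"},"gripper":{"type":"number"},"squeeze":{"type":"number"}},"required":["targets"]}

```bash
mkdir -p pics; ls
python3 - <<'E'
from station import manip
import cv2
for c in ("scene","top"):
    im=manip.snapshot(c); cv2.imwrite(f"pics/{c}0.png",im[:,:,::-1])
    print(c,manip.get_calibration(c))
    for q in ("probe","grip","tip","rack","cup","spot","stage","objective","mask_box","jar"):
        r=manip.mark_of(c,q); print(q,[(d["position"],round(d["p"],2)) for d in r[:2]])
print(manip.sense())
E
```

```text
pics
scene {'fov_y': 43.4388475658624, 'cx': 281.72689963431156, 'cy': 211.68532580140294, 'k1': -0.03560782790391869, 'extrinsics': array([[-0.61790173,  0.60099243, -0.50695715,  1.13264559],
       [ 0.78619125,  0.46403671, -0.40813386,  0.43303857],
       [-0.01003863, -0.6507519 , -0.75922407,  0.92685676],
       [ 0.        ,  0.        ,  0.        ,  1.        ]])}
probe []
grip [([377.1, 282.4], 0.98), ([246.4, 218.2], 0.58)]
tip []
rack [([364.5, 316.4], 0.73)]
cup []
spot [([259.5, 203.0], 0.73)]
stage [([245.7, 219.3], 0.93)]
objective [([274.2, 313.3], 0.96)]
mask_box [([232.5, 133.6], 0.55)]
jar [([373.2, 280.5], 0.63), ([353.7, 355.9], 0.57)]
top {'fov_y': 49.92651816434993, 'cx': 274.7304807060257, 'cy': 208.6769904386049, 'k1': 0.0003814828203516668, 'extrinsics': array([[-0.00668796, -0.99743257,  0.07129898,  0.4917796 ],
       [-0.99958227,  0.00466352, -0.02852241, -0.01013214],
       [ 0.02811668, -0.07145995, -0.9970471 ,  1.13932735],
       [ 0.        ,  0.        ,  0.        ,  1.        ]])}
probe [([161.4, 189.0], 0.48)]
grip [([149.2, 182.2], 0.75)
[... 251 characters left out ...]
{'t': 1.1, 'q': array([-1.31451965e+00,  5.27478166e-01,  1.43269311e+00, -6.28628116e-07,
        1.18138152e+00, -1.78524033e-01]), 'qd': array([ 8.60350547e-04, -1.92315410e-03,  5.11873241e-04, -6.29980140e-04,
        4.60960304e-05, -1.88721771e-03]), 'tau': array([-1.93405955e-03, -4.42338896e+01, -1.78421885e+01, -3.29121076e-04,
        1.11887919e-03, -1.81577940e-05]), 'tcp_pos': array([ 0.26327823, -0.56682785,  0.23132603]), 'tool_rot': array([9.76461445e-01, 2.15692018e-01, 4.83972974e-07, 1.99243789e-05]), 'force': array([ 0.03518475, -0.70239252,  1.05110734]), 'ft_torque': array([-0.00729984,  0.00571359,  0.00427912]), 'gripper_force': 0.0, 'finger_gap': 1.0000289776570046}
```

View pics/scene0.png

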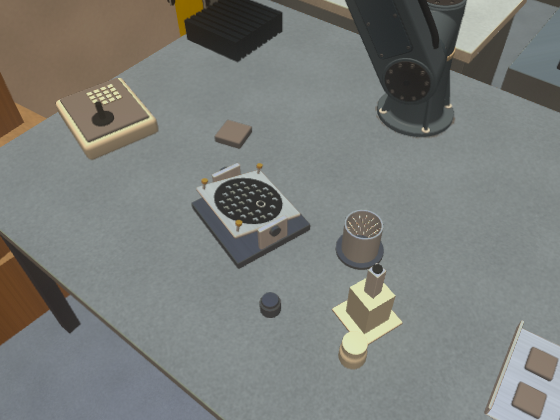

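View pics/top0.png

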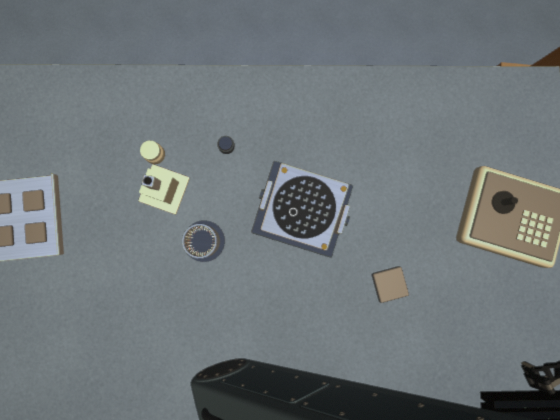

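Run:
```python
import cv2,numpy as np
s=cv2.imread("pics/scene0.png");t=cv2.imread("pics/top0.png")
def crop(im,x,y,w,h,f,n):
    c=cv2.resize(im[y:y+h,x:x+w],None,fx=f,fy=f,interpolation=cv2.INTER_CUBIC)
    for i in range(0,w,10): cv2.line(c,(i*f,0),(i*f,6 if i%50 else 14),(0,255,0),1); cv2.putText(c,str(x+i),(i*f,24),0,.35,(0,255,0),1)
    for i in range(0,h,10): cv2.line(c,(0,i*f),(6,i*f),(0,255,0),1);cv2.putText(c,str(y+i),(8,i*f+4),0,.35,(0,255,0),1)
    if n: cv2.imwrite(n,c)
    return c
crop(s,190,150,120,100,6,"pics/sp.png"); crop(t,250,150,110,100,6,"pics/tp.png")
a=crop(s,330,200,80,150,4,None);b=crop(t,135,135,100,150,4,None)
cv2.imwrite("pics/rc.png",np.hstack([a,b]))
```

```text
(no output)
```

View pics/sp.png

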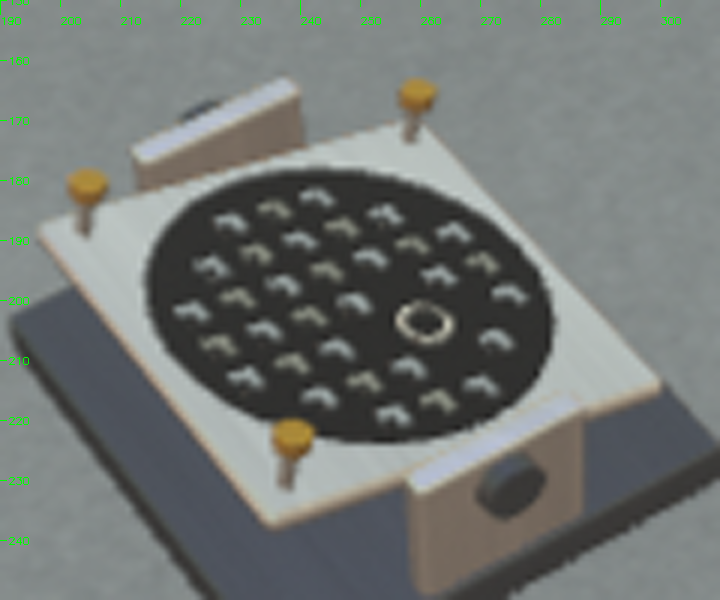

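View pics/tp.png

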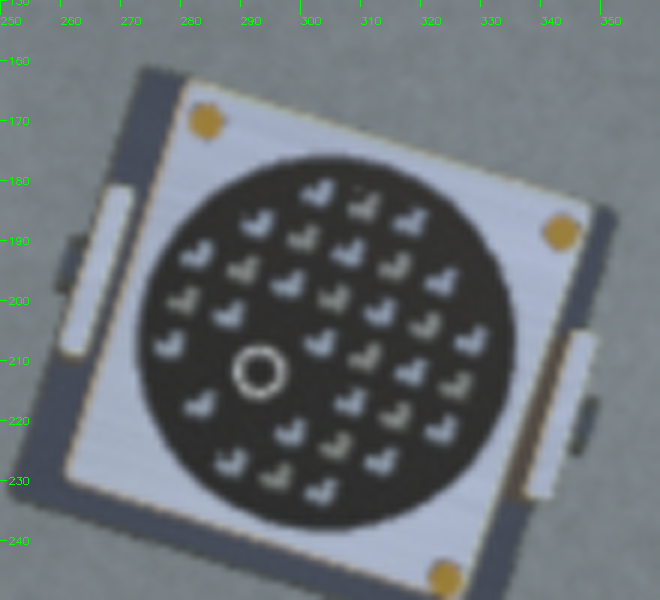

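View pics/rc.png

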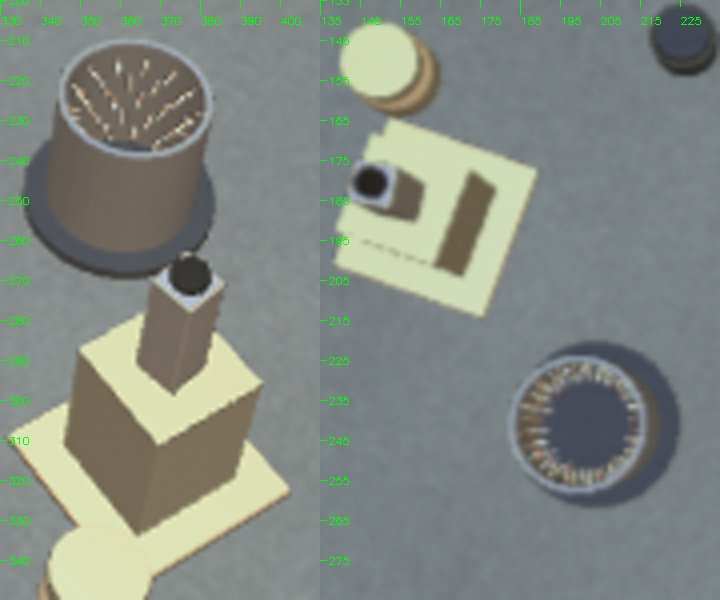

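```bash
cat > h.py <<'E'
import numpy as np, json
from scipy.optimize import least_squares
from station import manip
C={c:manip.get_calibration(c) for c in("scene","top")}
def proj(c,P):
    k=C[c];E=k["extrinsics"];P=(np.atleast_2d(P)-E[:3,3])@E[:3,:3]
    s=P[:,:2]/P[:,2:];r2=(s**2).sum(1,keepdims=True);f=210/np.tan(np.radians(k["fov_y"]/2))
    return s*(1+k["k1"]*r2)*f+[k["cx"],k["cy"]]
def tri(u,v=None,z=None):
    "point from scene px u and top px v, or with known height"
    def g(X):
        r=[]
        if u is not None:r.append(proj("scene",X)[0]-u)
        if v is not None:r.append(proj("top",X)[0]-v)
        if z is not None:r.append([1000*(X[2]-z)])
        return np.concatenate(r)
    s=least_squares(g,[.55,0,.1]);return s.x,s.fun
def Rz(a):c,s=np.cos(a),np.sin(a);return np.array([[c,-s,0],[s,c,0],[0,0,1.]])
def Ry(a):c,s=np.cos(a),np.sin(a);return np.array([[c,0,s],[0,1,0],[-s,0,c]])
E
cat > fit.py <<'E'
from h import *
S6=lambda p:np.array([190,150])+(np.array(p)+.5)/6-.5
T6=lambda p:np.array([250,150])+(np.array(p)+.5)/6-.5
S4=lambda p:np.array([330,200])+(np.array(p)+.5)/4-.5
T4=lambda p:np.array([135,135])+(np.array(p)-[320,0]+.5)/4-.5
np.set_printoptions(precision=4,suppress=True)
for n,u,v in(("ring",S6((425,322)),T6((260,372))),("disc",S6((350,305)),T6((326,342))),("cap",S4((190,276)),T4((370,183))),("rim",S4((136,98)),T4((578,424)))):
    print(n,u,v,*tri(u,v))
print("cap z.171",tri(S4((190,276)),None,.171)[0],tri(None,T4((370,183)),.171)[0])
print("rim z.09",tri(S4((136,98)),None,.09)[0],tri(None,T4((578,424)),.09)[0])
h=.085
pl=[(-h,h,0),(h,h,0),(h,-h,0),(-h,-h,0),(-.018,.022,0)]
obs=[("scene",0,S6((660,380))),("scene",1,S6((268,520))),("scene",2,S6((40,230))),("scene",3,S6((425,122))),("scene",4,S6((425,322))),
("top",0,T6((68,478))),("top",1,T6((183,80))),("top",2,T6((592,205))),("top",4,T6((260,372)))]
def P(p): return np.array([p[0],p[1],.066])+np.array(pl)@(Rz(p[2])@Ry(-p[3])).T
def res(p):
    W=P(p);return np.concatenate([proj(c,W[i])[0]+p[4:6]*(c=="scene")+p[6:8]*(c=="top")-o for c,i,o in obs]+[p[4:]*.5])
s=least_squares(res,[.5,0,-.28,.1,0,0,0,0],loss="soft_l1");p=s.x
print("stage",p[:3],"tilt deg",np.degrees(p[3]),p[4:]);print(res(p).round(1));W=P(p);print("spot",W[4],"n",(Rz(p[2])@Ry(-p[3]))[:,2])
s0=least_squares(lambda q:res(np.r_[q,0,0,0,0]),p[:4],loss="soft_l1").x;print("nobias",s0,np.degrees(s0[2:]),P(s0)[4])
# rack foot
f=[T4(q) for q in((390,118),(537,173),(484,317),(335,262))];f=np.array([tri(None,q,.008)[0] for q in f])
print("rack",f.mean(0),f, np.degrees(np.arctan2(*(f[0]-f[3])[1::-1])))
g=.012;gl=[(a*g,b*g) for a,b in((1,1),(1,-1),(-1,-1),(-1,1))]
go=[(.165,S4((152,284))),(.165,S4((190,313))),(.165,S4((224,285))),(.095,S4((137,362))),(.095,S4((173,395))),(.095,S4((210,352)))]
def gr(p):
    r=[]
    for k,(z,o) in enumerate(go):
        a=p[2]+(k%3)*np.pi/2+np.pi/4
        r.append(proj("scene",[p[0]+g*2**.5*np.cos(a),p[1]+g*2**.5*np.sin(a),z])[0]-o)
    return np.concatenate(r)
for a0 in np.arange(0,6.28,.785):
    s=least_squares(gr,[.54,.2,a0])
    if s.cost<25: print("grip",s.x,np.degrees(s.x[2])%90,s.cost,s.fun.round(1))
E
python3 fit.py
```

```text
ring [260.4167 203.25  ] [292.9167 211.5833] [ 0.5622 -0.0853  0.0589] [ 0.2557  0.0209  0.2251 -0.1672]
disc [247.9167 200.4167] [303.9167 206.5833] [ 0.5739 -0.1116  0.0607] [ 0.1745  0.0163  0.1523 -0.1151]
cap [377.125 268.625] [147.125 180.375] [0.6246 0.2362 0.165 ] [ 0.4277 -0.009   0.445  -0.2819]
rim [363.625 224.125] [199.125 240.625] [0.4939 0.1353 0.0853] [ 0.209  -0.0023  0.1969 -0.127 ]
cap z.171 [0.6291 0.2372 0.171 ] [0.6232 0.2356 0.171 ]
rim z.09 [0.4978 0.1366 0.09  ] [0.4936 0.1351 0.09  ]
stage [ 0.573  -0.1115 -0.3077] tilt deg 12.763199192405766 [-0.0938  1.3702 -0.3996  0.3866]
[ 1.6  0.4  0.8  0.4 -0.8 -1.3 -1.  -1.3 -0.1  0.7 -1.3  0.6  0.4 -0.6
  0.8  0.1 -0.1 -0.2 -0.   0.7 -0.2  0.2]
spot [ 0.5629 -0.0852  0.062 ] n [-0.2105  0.0669  0.9753]
nobias [ 0.5739 -0.11   -0.3101  0.2226] [-17.7695  12.7535] [ 0.5639 -0.0837  0.062 ]
rack [0.6236 0.2353 0.008 ] [[0.6864 0.2651 0.008 ]
 [0.6513 0.1729 0.008 ]
 [0.5608 0.2052 0.008 ]
 [0.5957 0.298  0.008 ]] -19.959263164510492
grip [ 0.6262  0.2358 -1.6742] 84.07275295313606 9.581626752855966 [-0.5 -1.3  1.1 -0.6
[... 221 characters left out ...]
626752749907 [-0.5 -1.3  1.1 -0.6  1.  -2.  -1.1  0.8  0.3  0.3 -0.9  2.9]
grip [0.6262 0.2358 4.6089] 84.07270632150164 9.581626752750369 [-0.5 -1.3  1.1 -0.6  1.  -2.  -1.1  0.8  0.3  0.3 -0.9  2.9]
grip [0.6262 0.2358 4.6089] 84.07270491069528 9.5816267527508 [-0.5 -1.3  1.1 -0.6  1.  -2.  -1.1  0.8  0.3  0.3 -0.9  2.9]
grip [0.6262 0.2358 4.6089] 84.07270517687215 9.581626752750562 [-0.5 -1.3  1.1 -0.6  1.  -2.  -1.1  0.8  0.3  0.3 -0.9  2.9]
grip [0.6262 0.2358 4.6089] 84.07269368178885 9.581626752763757 [-0.5 -1.3  1.1 -0.6  1.  -2.  -1.1  0.8  0.3  0.3 -0.9  2.9]
grip [0.6262 0.2358 4.6089] 84.072724778561 9.581626752762912 [-0.5 -1.3  1.1 -0.6  1.  -2.  -1.1  0.8  0.3  0.3 -0.9  2.9]
```

```bash
cat >> h.py <<'E'
from scipy.spatial.transform import Rotation as R
def plan(p,psi=None,cmd=None):
    "tool-axis shift (mm) and turn (deg) to TCP p, tool-x heading psi (deg)"
    s=manip.sense();M=R.from_quat(s["tool_rot"]).as_matrix();t=np.array(s["tcp_pos"])
    h=np.degrees(np.arctan2(M[1,0],M[0,0]))
    d=M.T@(np.array(p)-t)*1000
    return d.round(1),None if psi is None else round(h-psi,1)
E
python3 -c "
from h import *
print(plan([.6245,.2358,.231],-8)); print(plan([.6245,.2358,.113],-8))
for c,z in(('top',.09),):
  pass
print(C['top']['extrinsics'][:3,3])"
```

```text
(array([ 6.657e+02, -5.758e+02,  3.000e-01]), np.float64(32.9))
(array([ 665.7, -575.8,  118.3]), np.float64(32.9))
[ 0.4917796  -0.01013214  1.13932735]
```

Call:
step_arm(
  targets="666 -576 0 33;666 -576 0 33;666 -576 0 33;666 -576 0 33;666 -576 0 33;666 -576 0 33;666 -576 0 33;666 -576 0 33;666 -576 0 33;666 -576 0 33;666 -576 0 33;666 -576 0 33",
  gripper=0,
  squeeze=40,
)

```text
t: 2.3
tcp_pos: [0.5103, -0.0177, 0.2316]
tool_rot: [0.998, -0.07, 0.0, 0.0]
force: [0.9, -0.4, 0.0]
finger_gap: 1.0
gripper_force: 0.0
```

```bash
python3 -c "
from h import *
print(plan([.6245,.2358,.231],-8)); print(plan([.6245,.2358,.113],-8))"
```

```text
(array([  77.4, -267.1,    0.7]), np.float64(-0.1))
(array([  77.3, -267.1,  118.7]), np.float64(-0.1))
```

Call:
step_arm(
  targets="77 -267 0 0;77 -267 0 0;77 -267 0 0;77 -267 0 0;77 -267 0 0;77 -267 0 0;77 -267 0 0;77 -267 0 0",
)

```text
t: 3.1
tcp_pos: [0.6229, 0.2342, 0.2308]
tool_rot: [0.998, -0.07, -0.0, 0.0]
force: [-1.4, -0.0, 0.6]
finger_gap: 1.0
gripper_force: 0.0
```

```bash
python3 -c "
from h import *
import cv2
print(plan([.6245,.2358,.113],-8), manip.sense()['tcp_pos'])
a=manip.snapshot('scene')[180:330,300:440];b=manip.snapshot('top')[120:270,90:230]
cv2.imwrite('pics/pre.png',cv2.resize(np.hstack([a,b]),None,fx=2.8,fy=2.8,interpolation=2)[:,:,::-1])"
```

```text
(array([  1.4,  -1.9, 117.8]), np.float64(-0.0)) [0.62291826 0.23420754 0.23080837]
```

View pics/pre.png

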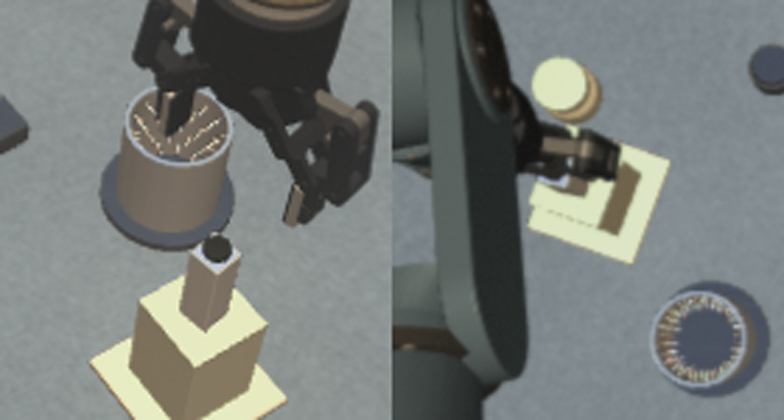

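Call:
step_arm(
  targets="0 -1 40 0;1 -2 80 0;1 -2 110 0;1 -2 118 0;1 -2 118 0",
)

```text
t: 3.7
tcp_pos: [0.6238, 0.2343, 0.1124]
tool_rot: [0.997, -0.071, -0.001, 0.0]
force: [-0.2, 0.0, 0.2]
finger_gap: 1.002
gripper_force: 0.0
```

Call:
step_arm(
  targets="0 0 0 0;0 0 0 0;0 0 0 0;0 0 0 0;0 0 0 0;0 0 0 0;0 0 0 0;0 0 0 0;0 0 0 0;0 0 0 0",
  gripper=1,
  squeeze=50,
)

```text
t: 4.7
tcp_pos: [0.6253, 0.2359, 0.1146]
tool_rot: [0.998, -0.07, 0.001, -0.0]
force: [0.4, 0.2, 5.9]
finger_gap: 0.277
gripper_force: 48.9
```

```bash
python3 -c "
from h import *
import cv2
s=manip.sense();print(s['tcp_pos'],s['force'],s['finger_gap']); print(plan([.494,.135,.24],-17.5))
a=manip.snapshot('scene')[180:330,300:440];b=manip.snapshot('top')[120:270,90:230]
cv2.imwrite('pics/gr.png',cv2.resize(np.hstack([a,b]),None,fx=2.8,fy=2.8,interpolation=2)[:,:,::-1])"
```

```text
[0.62527079 0.23588479 0.11456683] [0.38091107 0.17236892 5.93365489] 0.276950955209288
(array([-115.6,  118.3, -125.7]), np.float64(9.4))
```

Call:
step_arm(
  targets="0 0 -10 0;0 0 -30 0;0 0 -55 0;0 0 -80 0;0 0 -105 0;0 0 -115 0;0 0 -115 0;0 0 -115 0",
)

```text
t: 5.6
tcp_pos: [0.6237, 0.2355, 0.227]
tool_rot: [0.998, -0.071, -0.001, 0.0]
force: [0.1, 0.3, -1.5]
finger_gap: 0.276
gripper_force: 49.6
```

```bash
python3 -c "
from h import *
import cv2
s=manip.sense();print(s['tcp_pos'],s['force'],s['finger_gap'])
a=manip.snapshot('scene');b=manip.snapshot('top')
for c in('scene','top'):
  for q in('tip','grip'): print(c,q,[(d['position'],d['p']) for d in manip.mark_of(c,q)[:2]], proj(c,s['tcp_pos']+np.array([0,0,.019-(.122 if q=='tip' else 0)])))
print(plan([.494,.135,.228],-17.5))
cv2.imwrite('pics/lift.png',cv2.resize(a[150:330,300:470],None,fx=3.3,fy=3.3,interpolation=2)[:,:,::-1])"
```

```text
[0.62369241 0.23545511 0.22704736] [ 0.14952192  0.34442966 -1.5319508 ] 0.27581456330079235
scene tip [] [[374.53251307 280.9919886 ]]
scene grip [([382.0, 243.0], 0.63)] [[383.85577389 239.66664242]]
top tip [] [[152.50764818 182.94563932]]
top grip [] [[137.59154095 175.03664697]]
(array([-114.7,  117.9,   -0.6]), np.float64(9.4))
```

View pics/lift.png

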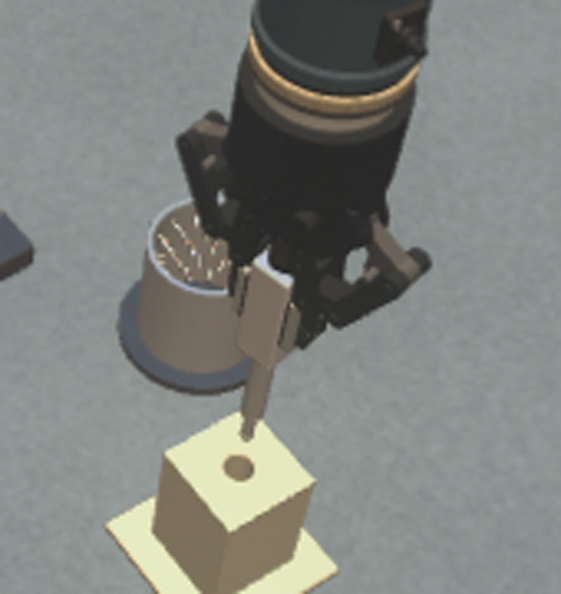

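Call:
step_arm(
  targets="-25 26 0 3;-55 57 0 6;-85 88 0 9;-110 113 0 9.4;-115 118 0 9.4;-115 118 0 9.4;-115 118 0 9.4",
)

```text
t: 6.6
tcp_pos: [0.4958, 0.1353, 0.2288]
tool_rot: [0.988, -0.152, 0.001, -0.0]
force: [0.4, 0.5, -2.2]
finger_gap: 0.276
gripper_force: 49.7
```

```bash
python3 -c "
from h import *
import cv2
s=manip.sense();print(s['tcp_pos'],s['force'],s['finger_gap'])
print(plan([.494,.135,.1146],-17.5))
a=manip.snapshot('scene')[150:280,300:430];b=manip.snapshot('top')[180:310,140:270]
cv2.imwrite('pics/cup.png',cv2.resize(np.hstack([a,b]),None,fx=3,fy=3,interpolation=2)[:,:,::-1])"
```

```text
[0.49581567 0.13534418 0.22875554] [ 0.40817352  0.47677494 -2.22922713] 0.2761933005801299
(array([ -1.9,   1. , 114.2]), np.float64(0.0))
```

View pics/cup.png

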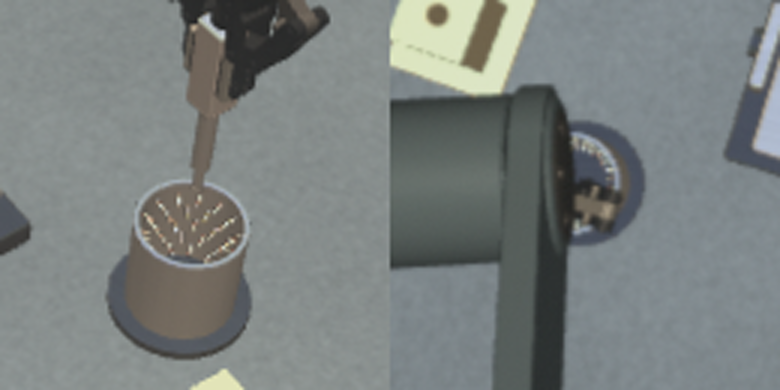

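Call:
step_arm(
  targets="-2 1 30 0;-2 1 60 0;-2 1 90 0;-2 1 108 0;-2 1 114 0;-2 1 114 0;-2 1 114 0;-2 1 114 0",
)

```text
t: 7.5
tcp_pos: [0.4932, 0.1349, 0.1154]
tool_rot: [0.988, -0.152, 0.001, -0.0]
force: [1.1, 0.2, -2.2]
finger_gap: 0.274
gripper_force: 49.8
```

Call:
step_arm(
  targets="0 0 -20 0;0 0 -50 0;0 0 -74 0;0 0 -80 0;0 0 -80 0;0 0 -80 0;0 0 -50 0;0 0 -20 0;0 0 -4 0;0 0 0 0;0 0 0 0;0 0 0 0",
)

```text
t: 8.7
tcp_pos: [0.4924, 0.1347, 0.1145]
tool_rot: [0.988, -0.152, 0.0, -0.0]
force: [0.0, -0.9, -1.4]
finger_gap: 0.276
gripper_force: 49.7
```

Call:
step_arm(
  targets="0 0 -15 0;0 0 -35 0;0 0 -40 0;0 0 -40 0;0 0 -40 0",
  squeeze=25,
)

```text
t: 9.2
tcp_pos: [0.4918, 0.1347, 0.1543]
tool_rot: [0.988, -0.152, 0.0, -0.0]
force: [-0.3, 0.1, -2.8]
finger_gap: 0.277
gripper_force: 49.8
```

Call:
step_arm(
  targets="-8 0 0 0;-16 0 0 0;-22 0 0 0;-27 0 0 0;-31 0 0 0;-35 0 0 0;-35 0 0 0",
  gripper=1,
  squeeze=22,
)

```text
t: 9.9
tcp_pos: [0.461, 0.1452, 0.155]
tool_rot: [0.988, -0.152, 0.003, -0.0]
force: [4.7, -1.1, -3.1]
finger_gap: 0.274
gripper_force: 46.7
```

Call:
step_arm(
  targets="-3 0 0 0;-6 0 0 0;-9 0 0 0;-12 0 0 0;-14 0 0 0;-14 0 0 0",
  gripper=0.8,
  squeeze=22,
)

```text
t: 10.5
tcp_pos: [0.4477, 0.1495, 0.155]
tool_rot: [0.988, -0.152, 0.003, -0.001]
force: [5.1, -0.9, -2.5]
finger_gap: 0.272
gripper_force: 46.6
```

```bash
python3 -c "
from h import *
import cv2
s=manip.sense();print(s['tcp_pos'],s['force'],s['ft_torque'],s['gripper_force'])
a=manip.snapshot('scene');b=manip.snapshot('top')
cv2.imwrite('pics/s1.png',a[:,:,::-1])
for c in('scene','top'):
  for q in('tip','grip'): print(c,q,[(d['position'],d['p']) for d in manip.mark_of(c,q)[:2]])
"
```

```text
[0.4477467  0.14951867 0.15501956] [ 5.05314191 -0.88027579 -2.46665151] [-0.23561936 -1.08640687  0.02347618] 46.649125814437866
scene tip []
scene grip [([384.5, 188.7], 0.9)]
top tip []
top grip []
```

Call:
step_arm(
  targets="5 0 0 0;12 0 0 0;18 0 -20 0;18 0 -50 0;18 0 -80 0;18 0 -95 0;18 0 -95 0;18 0 -95 0",
  gripper=1,
  squeeze=60,
)

```text
t: 11.6
tcp_pos: [0.4611, 0.1439, 0.2485]
tool_rot: [0.988, -0.152, -0.002, 0.0]
force: [0.0, -0.2, -1.9]
finger_gap: 0.274
gripper_force: 60.3
```

```bash
python3 -c "
from h import *
import cv2
s=manip.sense();print(s['tcp_pos'],s['force'],s['ft_torque'],s['gripper_force'])
a=manip.snapshot('scene');b=manip.snapshot('top')
cv2.imwrite('pics/s2.png',a[:,:,::-1]);cv2.imwrite('pics/t2.png',b[:,:,::-1])
for c in('scene','top'):
  for q in('tip','grip'): print(c,q,[(d['position'],d['p']) for d in manip.mark_of(c,q)[:2]])
  r=manip.masks_of(c,'probe');print([(d['position'],d['p'],d['pixels'].sum()) for d in r])
  if r: np.save('m_'+c,r[0]['pixels'])
x=s['tcp_pos'];print(proj('scene',x+np.array([0,0,.019])))
u=np.array([np.cos(np.radians(-17.5)),np.sin(np.radians(-17.5)),0])
for t in(0,8,10,11,12,13,14):
  t=np.radians(t);ax=np.array([0,0,1])*np.cos(t)-u*np.sin(t);g=x+np.array([0,0,.019]);print(np.degrees(t).round(),proj('scene',g-.096*ax).round(1),proj('scene',g-.122*ax).round(1))
c=cv2.resize(a[120:270,310:450],None,fx=4,fy=4,interpolation=2);cv2.imwrite('pics/s2c.png',c[:,:,::-1])
"
```

```text
[0.46107577 0.14387629 0.24846763] [ 0.01657204 -0.15401261 -1.87431145] [ 0.0493677   0.05928924 -0.00251599] 60.314844846725464
scene tip [([369.3, 204.4], 0.44)]
scene grip [([385.8, 156.6], 0.68)]
[]
top tip []
top grip [([180.0, 258.8], 0.49)]
[]
[[388.29347157 152.05553903]]
0.0 [[381.3 188.1]] [[379.6 197. ]]
8.0 [[376.2 190.6]] [[373.2 200.2]]
10.0 [[374.9 191.2]] [[371.6 200.9]]
11.0 [[374.3 191.4]] [[370.8 201.2]]
12.0 [[373.7 191.7]] [[370.  201.5]]
13.0 [[373.1 191.9]] [[369.3 201.8]]
14.0 [[372.5 192.1]] [[368.5 202.1]]
```

View pics/s2c.png

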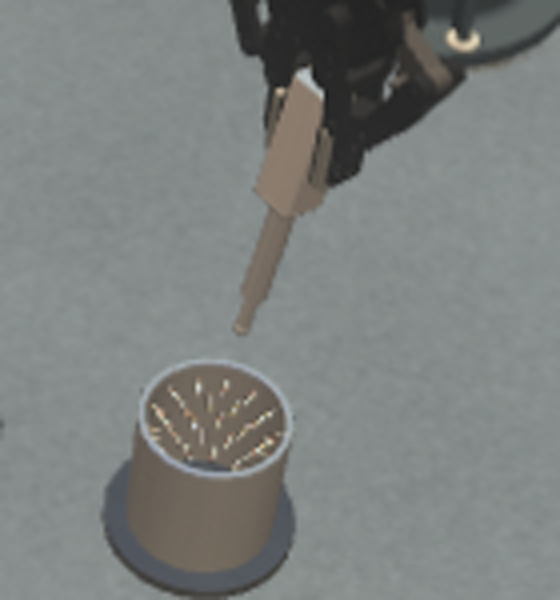

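```bash
cat > ax.py <<'E'
from h import *
import cv2
def axis(im,tip,n0=6,n1=26,half=9):
    "im bgr float, tip px; centroid of brownness per row above the tip -> line slope dx/dy"
    b=im[:,:,2].astype(float)-im[:,:,0]
    ys,xs=[],[]
    cx=tip[0]
    for k in range(n0,n1):
        y=int(round(tip[1]))-k; x0=int(round(cx))-half+2
        row=b[y,x0:x0+2*half]; bg=np.median(np.r_[row[:3],row[-3:]]); w=np.clip(row-bg-6,0,None)
        c=(w*np.arange(x0,x0+2*half)).sum()/w.sum(); ys.append(y);xs.append(c);cx=c+.35
    p=np.polyfit(ys,xs,1); r=np.array(xs)-np.polyval(p,ys); return p,r.std(),np.array(xs)
def model(tcp,psi,th):
    u=np.array([np.cos(np.radians(psi)),np.sin(np.radians(psi)),0]);t=np.radians(th)
    a=np.array([0,0,np.cos(t)])-u*np.sin(t);g=np.array(tcp)+[0,0,.019]
    q=proj("scene",[g-.092*a,g-.045*a]);d=q[1]-q[0];return d[0]/d[1]
E
python3 - <<'E'
from ax import *
a=cv2.imread('pics/s2.png')
for n in((4,25),(8,25),(10,28)): p,s,x=axis(a,(369.5,202.2),*n);print(n,p[0],s,x.round(1))
for t in(9,10,11,12,13,14):print(t,model([.4611,.1439,.2485],-17.5,t))
c=cv2.imread('pics/cup.png')[:,:390];c=cv2.resize(c,(130,130),interpolation=cv2.INTER_AREA)
for n in((4,25),(8,25),(10,26)): p,s,x=axis(c,(66.2,62.2),*n);print('v',p[0],s,x.round(1))
for t in(-1,0,1):print(t,model([.4958,.1353,.2288],-17.5,t))
E
```

```text
(4, 25) -0.34064298929452497 0.18776182069573882 [371.2 371.4 371.9 372.8 373.3 373.2 373.2 373.6 374.  374.3 374.8 375.
 375.3 375.9 376.  376.5 376.9 377.1 377.6 378.  378.1]
(8, 25) -0.33539616606764605 0.16605872431892474 [373.3 373.2 373.2 373.6 374.  374.3 374.8 375.  375.3 375.9 376.  376.5
 376.9 377.1 377.6 378.  378.1]
(10, 28) -0.3513351653418349 0.07907241199082844 [373.2 373.6 374.  374.3 374.8 375.  375.3 375.9 376.  376.5 376.9 377.1
 377.6 378.  378.1 378.6 378.9 379.2]
9 -0.3276687296361899
10 -0.3415365104177824
11 -0.3552479097075131
12 -0.36881376164401597
13 -0.3822444963258569
14 -0.3955501743612637
v -0.16586413123534607 0.11364042427827363 [65.8 66.2 66.6 66.5 66.5 66.8 67.  67.  67.2 67.4 67.6 67.9 68.  68.1
 68.3 68.4 68.5 68.7 69.  69.2 69.5]
v -0.17315065094867954 0.07982161969257989 [66.5 66.8 67.  67.  67.2 67.4 67.6 67.9 68.  68.1 68.3 68.4 68.5 68.7
 69.  69.2 69.5]
v -0.18836583644205399 0.16144019791521175 [67.  67.  67.2 67.4 67.6 67.9 68.  68.1 68.3 68.4 68.5 68.7 69.  69.2
 69.5 70.1]
-1 -0.15242262217653949
0 -0.1695688890363401
1 -0.18638022751441288
```

```bash
cat > disc.py <<'E'
from h import *
import cv2
np.set_printoptions(precision=4,suppress=True)
def hull(im,box):
    x,y,w,h=box;g=cv2.cvtColor(im,cv2.COLOR_BGR2GRAY)[y:y+h,x:x+w];f=8
    g=cv2.resize(g,None,fx=f,fy=f,interpolation=cv2.INTER_CUBIC)
    m=(g<105).astype(np.uint8)
    k,l,st,ce=cv2.connectedComponentsWithStats(m);print(st[1:][st[1:,4]>8000])
    i=1+np.argmax(st[1:,4]);c=max(cv2.findContours((l==i).astype(np.uint8),cv2.RETR_EXTERNAL,cv2.CHAIN_APPROX_NONE)[0],key=len)
    return (c[::25,0]+.5)/f-.5+[x,y]
S=hull(cv2.imread("pics/scene0.png"),(211,175,76,52));T=hull(cv2.imread("pics/top0.png"),(270,172,70,70))
for q in(S,T):print(cv2.fitEllipse(q.astype(np.float32)),len(q))
a=np.linspace(0,2*np.pi,360)
def curve(c,p,b):
    M=Rz(p[2])@Ry(-p[3]);W=np.array([p[0],p[1],.066])+np.c_[np.cos(a),np.sin(a),0*a]@M.T*p[4];return proj(c,W)+b
def dist(pts,cv):
    # signed radial distance to the curve
    o=cv.mean(0);A=np.arctan2(*(cv-o).T[::-1]);r=np.hypot(*(cv-o).T);i=np.argsort(A)
    B=np.arctan2(*(pts-o).T[::-1]);return np.hypot(*(pts-o).T)-np.interp(B,A[i],r[i],period=2*np.pi)
def res(p,use=("scene","top")):
    r=[]
    if "scene" in use:r.append(dist(S,curve("scene",p,p[5:7]))/len(S)**.5)
    if "top" in use:r.append(dist(T,curve("top",p,p[7:9]))/len(T)**.5)
    return np.concatenate(r+[p[5:9]*.05,[(p[2]+.308)*.5]])
s=least_squares(res,[.573,-.11,-.308,.2,.06,0,0,0,0]);p=s.x
print(p,"tilt",np.degrees(p[3]),"rms",np.sqrt((s.fun[:-5]**2).sum()/2))
for t in(9,11,12,13,14,15,17):
    q=least_squares(lambda z:res(np.r_[z[:3],np.radians(t),z[3:]]),np.delete(p,3));print(t,q.cost*1000)
E
python3 disc.py
```

```text
[[    26     26    546    366 135846]
 [     0    272    114    144   8649]]
[[    23     33    504    499 172708]]
((247.85720825195312, 200.54896545410156), (44.45465087890625, 68.63665771484375), 100.45977020263672) 53
((303.9022521972656, 206.7897491455078), (62.106651306152344, 62.886478424072266), 80.07140350341797) 58
[ 0.5737 -0.1102 -0.3075  0.2293  0.0751 -0.2973  0.4831  0.0908  0.7116] tilt 13.137470215448285 rms 0.20894106434773502
9 375.64752188664534
11 135.4989696077144
12 70.68634811517856
13 45.08515002536785
14 60.22798199329792
15 117.98556825746172
17 368.1063839591731
```

Call:
step_arm(
  targets="0 0 30 0;0 0 60 0;0 0 85 0;0 0 95 0;-5 0 95 0;-10 0 95 0;-14 0 95 0;-18 0 95 0;-20 0 95 0;-22 0 95 0;-22 0 95 0;-22 0 95 0",
  gripper=1,
  squeeze=40,
)

```text
t: 13.2
tcp_pos: [0.4468, 0.1504, 0.1563]
tool_rot: [0.988, -0.152, 0.006, -0.001]
force: [5.7, -1.5, -2.0]
finger_gap: 0.277
gripper_force: 60.0
```

Call:
step_arm(
  targets="6 0 0 0;14 0 0 0;22 0 -20 0;22 0 -50 0;22 0 -80 0;22 0 -95 0;22 0 -95 0;22 0 -95 0;22 0 -95 0",
  gripper=1,
  squeeze=60,
)

```text
t: 14.1
tcp_pos: [0.461, 0.1439, 0.2479]
tool_rot: [0.988, -0.152, -0.002, 0.0]
force: [0.0, 0.3, -2.7]
finger_gap: 0.274
gripper_force: 60.3
```

Run:
```python
from ax import *
s=manip.sense();print(s['tcp_pos'],s['force'],s['gripper_force'])
a=manip.snapshot('scene')[:,:,::-1];cv2.imwrite('pics/s3.png',a)
for tip in((369.5,202.2),(368,203)):
  for n in((4,25),(8,25),(10,28)): p,e,x=axis(a,tip,*n);print(n,p[0],e,x.round(1))
for t in(10,11,12,13,14,15):print(t,model(s['tcp_pos'],-17.5,t))
print([(d['position'],d['p']) for d in manip.mark_of('scene','tip')])
```

```text
[0.46102526 0.14387767 0.24791702] [ 0.02378087  0.30174206 -2.7415264 ] 60.310142040252686
(4, 25) -0.33986389818818213 0.15128964241480236 [371.4 371.7 371.9 372.8 373.2 373.  373.3 373.8 374.  374.3 374.8 375.1
 375.5 375.9 376.2 376.6 376.9 377.1 377.6 377.9 378.1]
(8, 25) -0.33861388817819205 0.1372625544554562 [373.2 373.  373.3 373.8 374.  374.3 374.8 375.1 375.5 375.9 376.2 376.6
 376.9 377.1 377.6 377.9 378.1]
(10, 28) -0.34625993345461764 0.07841805588308245 [373.3 373.8 374.  374.3 374.8 375.1 375.5 375.9 376.2 376.6 376.9 377.1
 377.6 377.9 378.1 378.6 379.  379.1]
(4, 25) -0.34454206838680046 0.15986462642733237 [370.8 371.4 371.7 371.9 372.8 373.2 373.  373.3 373.8 374.  374.3 374.8
 375.1 375.5 375.9 376.2 376.6 376.9 377.1 377.6 377.9]
(8, 25) -0.33405431794582396 0.15163294312122863 [372.8 373.2 373.  373.3 373.8 374.  374.3 374.8 375.1 375.5 375.9 376.2
 376.6 376.9 377.1 377.6 377.9]
(10, 28) -0.3492743773481209 0.0705216111723076 [373.  373.3 373.8 374.  374.3 374.8 375.1 375.5 375.9 376.2 376.6 376.9
 377.1 377.6 377.9 378.1 378.6 379. ]
10 -0.3415991080917846
11 -0.3553139552824428
12 -0.3688830513297086
13 -0.3823168340049627
14 -0.3956253709505569
15 -0.4088183920393636
[([367.9, 206.1], 0.46)]
```

Call:
step_arm(
  targets="0 0 30 0;0 0 60 0;0 0 85 0;0 0 95 0;-6 0 95 0;-12 0 95 0;-17 0 95 0;-21 0 95 0;-24 0 95 0;-26 0 95 0;-26 0 95 0",
)

```text
t: 15.3
tcp_pos: [0.443, 0.152, 0.1567]
tool_rot: [0.988, -0.152, 0.007, -0.001]
force: [5.5, -1.2, -1.7]
finger_gap: 0.275
gripper_force: 60.2
```

Run:
```python
from ax import *
s=manip.sense();print(s['tcp_pos'],s['force'],s['gripper_force'],s['tool_rot'],s['ft_torque'])
```

```text
[0.44295762 0.15200057 0.15669588] [ 5.53910714 -1.2312026  -1.67159616] 60.18506348133087 [ 0.9884038  -0.15168805  0.00686198 -0.00125723] [-0.27542424 -1.45614983  0.0185383 ]
```

Call:
step_arm(
  targets="6 0 0 0;14 0 0 0;22 0 -20 0;26 0 -50 0;26 0 -80 0;26 0 -95 0;26 0 -95 0;26 0 -95 0;26 0 -95 0",
)

```text
t: 16.2
tcp_pos: [0.461, 0.1438, 0.248]
tool_rot: [0.988, -0.152, -0.002, 0.0]
force: [-0.2, 0.8, -1.7]
finger_gap: 0.276
gripper_force: 60.3
```

```bash
cat > meas.py <<'E'
from ax import *
import sys
s=manip.sense();print(s['tcp_pos'],s['force'],s['gripper_force'])
a=manip.snapshot('scene')[:,:,::-1];cv2.imwrite('pics/'+sys.argv[1],a)
for tip in((369.5,202.2),(368,203)):
  for n in((8,25),(10,28)): p,e,x=axis(a,tip,*n);print(n,p[0],e,x.round(1))
m=[model(s['tcp_pos'],-17.5,t) for t in range(9,17)];print(np.round(m,4))
E
python3 meas.py s4.png
```

```text
[0.46102045 0.14383558 0.24796792] [-0.20165692  0.84537272 -1.74677471] 60.27399301528931
(8, 25) -0.3770855100166021 0.08746434006672511 [371.4 371.7 372.  372.3 372.8 373.  373.5 373.9 374.1 374.6 375.  375.5
 375.9 376.1 376.5 377.  377.3]
(10, 28) -0.38179439589902603 0.07935940167451914 [372.  372.3 372.8 373.  373.5 373.9 374.1 374.6 375.  375.5 375.9 376.1
 376.5 377.  377.3 377.6 378.  378.6]
(8, 25) -0.36529101301626604 0.1468925978198302 [371.4 371.4 371.7 372.  372.3 372.8 373.  373.5 373.9 374.1 374.6 375.
 375.5 375.9 376.1 376.5 377. ]
(10, 28) -0.37817161668682675 0.07644868431506124 [371.7 372.  372.3 372.8 373.  373.5 373.9 374.1 374.6 375.  375.5 375.9
 376.1 376.5 377.  377.3 377.6 378. ]
[-0.3277 -0.3416 -0.3553 -0.3688 -0.3823 -0.3956 -0.4088 -0.4219]
```

```bash
python3 -c "
from h import *
print(plan([.5329,-.0748,.1819],-17.6))"
```

```text
(array([134.4, 186.9,  65.8]), np.float64(0.1))
```

Call:
step_arm(
  targets="20 28 0 0;43 60 0 0;66 92 0 0;89 124 0 0;112 156 0 0;128 178 0 0;134 187 5 0;134 187 25 0;134 187 45 0;134 187 60 0;134 187 66 0;134 187 66 0",
)

```text
t: 17.45
tcp_pos: [0.5327, -0.0736, 0.1818]
tool_rot: [0.988, -0.152, -0.002, -0.001]
force: [0.8, 0.1, -2.9]
finger_gap: 0.277
gripper_force: 60.3
```

Run:
```python
from ax import *
s=manip.sense();print(s['tcp_pos'],s['force'],s['tool_rot'])
a=manip.snapshot('scene')[:,:,::-1];b=manip.snapshot('top')[:,:,::-1];cv2.imwrite('pics/s5.png',a);cv2.imwrite('pics/t5.png',b)
for c in('scene','top'):
  for q in('tip','spot'):print(c,q,[(d['position'],d['p']) for d in manip.mark_of(c,q)[:2]])
u=np.array([np.cos(np.radians(-17.6)),np.sin(np.radians(-17.6)),0]);t=np.radians(13)
ax=np.array([0,0,np.cos(t)])-u*np.sin(t);tip=s['tcp_pos']+[0,0,.019]-.1225*ax
print('tip',tip,proj('scene',tip),proj('top',tip),proj('scene',[.5635,-.0845,.062]))
w=cv2.resize(a[140:250,200:310],None,fx=5,fy=5,interpolation=2)
v=cv2.resize(b[180:240,265:315],None,fx=4,fy=4,interpolation=2);o=np.zeros((550,800,3),np.uint8);o[:,:550]=w;o[:240,560:760]=v
cv2.imwrite('pics/s5c.png',o)
```

```text
[ 0.5327371  -0.07360204  0.18178171] [ 0.75774373  0.13547942 -2.924487  ] [ 9.88422081e-01 -1.51715050e-01 -2.01962748e-03 -5.03604758e-04]
scene tip [([261.2, 198.7], 0.36)]
scene spot [([263.3, 204.1], 0.59)]
top tip [([164.8, 188.2], 0.71)]
top spot [([153.2, 151.4], 0.38)]
tip [ 0.5590037  -0.0819343   0.08142138] [[262.38865756 196.20947325]] [[292.39758563 212.16621772]] [[260.51725314 202.84069659]]
```

View pics/s5c.png

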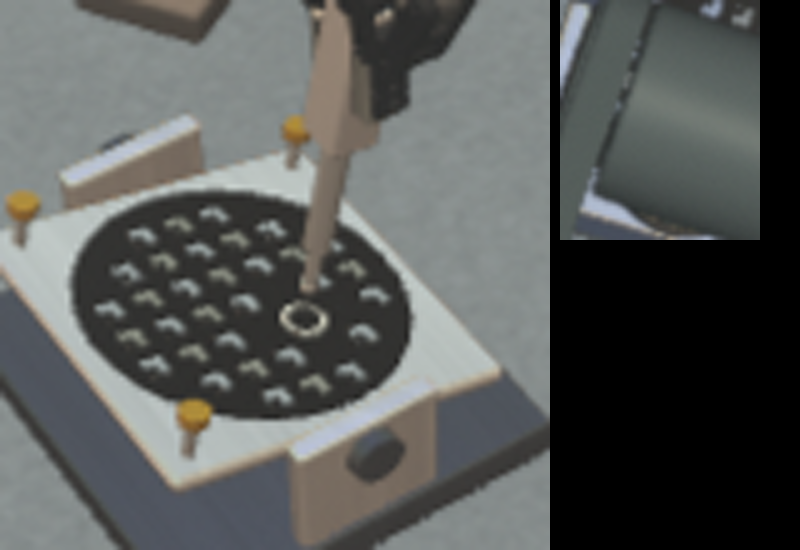

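Call:
step_arm(
  targets="1 1 4 0;2 1 8 0;3 1 12 0;3 1 13 0;3 1 13 0",
)

```text
t: 18.25
tcp_pos: [0.5363, -0.0764, 0.1698]
tool_rot: [0.988, -0.152, -0.0, -0.0]
force: [-0.8, -0.3, -2.1]
finger_gap: 0.269
gripper_force: 60.3
```

```bash
cat > fz.py <<'E'
from h import *
F=[];T=[]
for i in range(10):
    manip.snapshot('scene');s=manip.sense();F.append(s['force']);T.append(s['tcp_pos'])
F=np.array(F);n=np.array([-.2144,.068,.9744]);print(F.mean(0).round(2),F.std(0).round(2),'along n',(F@n).mean().round(2),np.mean(T,0).round(4),s['t'])
E
python3 fz.py
```

```text
[ 0.03 -0.08 -1.88] [0.36 0.4  0.54] along n -1.84 [ 0.5366 -0.0765  0.1704] 18.75
```

Call:
step_arm(
  targets="1 0 3 0;1.3 0 6 0;2 0 9 0;2 0 9 0;2 0 9 0",
)

```text
t: 19.25
tcp_pos: [0.5386, -0.0771, 0.1614]
tool_rot: [0.988, -0.152, 0.0, -0.0]
force: [-0.0, 0.3, 0.3]
finger_gap: 0.272
gripper_force: 60.4
```

```bash
python3 fz.py
```

```text
[-0.22 -0.07 -0.02] [0.3  0.54 0.63] along n 0.02 [ 0.5386 -0.0771  0.1615] 19.75
```

Call:
step_arm(
  targets="0.3 0 1.4 0;0.6 0 2.8 0;1 0 4.3 0;1 0 4.3 0;1 0 4.3 0",
)

```text
t: 20.25
tcp_pos: [0.5395, -0.0775, 0.1571]
tool_rot: [0.988, -0.152, 0.0, 0.0]
force: [-0.8, -0.6, 2.1]
finger_gap: 0.274
gripper_force: 60.5
```

```bash
python3 fz.py; python3 fz.py
python3 - <<'E'
from ax import *
s=manip.sense();a=manip.snapshot('scene')[:,:,::-1];cv2.imwrite('pics/s6.png',a);manip.snapshot('top')
for c in('scene',):
  for q in('tip','spot'):print(c,q,[(d['position'],d['p']) for d in manip.mark_of(c,q)[:2]])
  for q in('stage','objective','mask_box','jar'):print(c,q,[(d['position'],d['p']) for d in manip.mark_of(c,q)[:2]])
for n in((4,25),(6,22)):p,e,x=axis(a,(260.5,203.5),*n);print(p[0],np.polyval(p,203),e,x.round(1))
print([round(model(s['tcp_pos'],-17.6,t),4) for t in range(10,16)])
# plate shift check: compare with initial picture away from the arm
b=cv2.imread('pics/scene0.png');d=np.abs(a.astype(int)-b).sum(2);m=d>60
print('plate left part changed px',m[180:245,190:245].sum(),'right corner',m[205:250,268:312].sum())
E
```

```text
[-0.2   0.13  2.01] [0.44 0.6  0.52] along n 2.01 [ 0.5395 -0.0774  0.1571] 20.75
[0.16 0.05 2.22] [0.39 0.51 0.41] along n 2.14 [ 0.5395 -0.0774  0.157 ] 21.25
scene tip []
scene spot [([258.5, 203.7], 0.94), ([360.1, 253.2], 0.49)]
scene stage [([248.9, 218.4], 0.72)]
scene objective [([270.1, 310.8], 0.91)]
scene mask_box [([234.5, 138.3], 0.57)]
scene jar [([352.2, 355.8], 0.97)]
-0.19225966873449135 258.5222616489202 0.2653466091566746 [259.3 260.1 259.6 259.4 259.6 259.9 260.2 260.2 260.4 260.7 261.  261.1
 261.3 261.4 261.9 262.2 262.3 262.3 262.4 262.9 263.4]
-0.20496753341859944 258.27311147789385 0.13163566573326702 [259.6 259.4 259.6 259.9 260.2 260.2 260.4 260.7 261.  261.1 261.3 261.4
 261.9 262.2 262.3 262.3]
[np.float64(-0.1488), np.float64(-0.1663), np.float64(-0.1836), np.float64(-0.2007), np.float64(-0.2177), np.float64(-0.2345)]
plate left part changed px 0 right corner 0
```

Run:
```python
from ax import *
a=cv2.imread('pics/s6.png');b=cv2.imread('pics/scene0.png')
for im in(b,a):
    g=cv2.cvtColor(im,cv2.COLOR_BGR2GRAY)[194:211,250:271]
    print('     ',*[f'{x:3d}' for x in range(250,271)])
    for i,r in enumerate(g):print(194+i,' ',*[f'{v:3d}' for v in r])
s=manip.sense()
u=np.array([np.cos(np.radians(-17.6)),np.sin(np.radians(-17.6)),0]);t=np.radians(13)
ax=np.array([0,0,np.cos(t)])-u*np.sin(t);tip=s['tcp_pos']+[0,0,.019]-.1165*ax
print(tip,proj('scene',tip),proj('scene',tip+.004*ax),proj('scene',tip+.03*ax))
```

```text
250 251 252 253 254 255 256 257 258 259 260 261 262 263 264 265 266 267 268 269 270
194    59  56  70  98  70  49  49  48  49  49  48  50  86 114  73  50  49  56  75  70  76
195    50  51  49  56  51  48  49  48  49  49 107 140 151 157 131  73  49  48  50  48  51
196    48  48  48  48  48  49  49  49  48  49  67 116  97  95 147 130  72  50  50  49  49
197    47  48  49  48  48  48  49  49  49  48  49  70  54  57  91  80  55  49  48  49  49
198    54  48  48  49  49  49  48  49  48  49  48  50  48  50  54  49  49  49  49  49  50
199   109  61  48  48  49  48  49  49  49  48  49  48  49  48  49  49  49  49  49  48  48
200   155  95  53  49  48  48  48  48  71 106  86  76  56  48  49  49  49  49  49  48  49
201   139 110  63  48  49  46  71 176 139  97  83  80 106  85  57  48  48  49  48  48  49
202    74  66  50  47  48  47 139 147  94  59  57  56  67 107 112  69  49  49  48  48  49
203    47  48  47  48  48  48 171 122  61  49  48  48  48  65 176 108  48  49  49  48  48
204    47  48  48  48  48  48 125 151  87  48  49  47  48  70 187 114  47  49  48  48  48
205    48  47  49  48  47 
[... 1561 characters left out ...]
  71 192 116  49  48  49  48  50
205    49  47  48  48  49  48  67 117 153 109  80  55 105 147 149  84  49  48  49  57  87
206    48  48  48  47  48  48  48  67  92 100 147 156 133 131  90  55  48  49  49  65 139
207    48  49  49  48  50  48  47  49  52  61  84  88  75  70  54  49  48  49  49  54  84
208    49  48  48  49  48  49  48  49  49  49  49  49  49  48  48  49  49  49  49  48  50
209    49  49  48  49  49  50  48  87  95  62  49  48  48  48  49  48  49  49  49  49  49
210    49  49  49  48  57  87 139 156 157 132  74  49  49  49  49  48  49  49  49  48  48
[ 0.56443751 -0.08534364  0.0624983 ] [[259.93901781 202.76736492]] [[260.21141005 201.40974199]] [[262.01298052 192.43203613]]
```

Call:
step_arm(
  targets="-1.1 0 -5 0;-2.3 0 -10 0;-2.3 0 -10 0;-4.3 -0.6 -9.5 0;-6.3 -1.1 -9.1 0;-6.3 -1.1 -9.1 0;-5.6 -1.1 -6 0;-4.9 -1.1 -3 0;-4.3 -1.1 -0.6 0;-4 -1.1 0.5 0;-4 -1.1 0.5 0;-4 -1.1 0.5 0",
)

```text
t: 22.85
tcp_pos: [0.5359, -0.0751, 0.1567]
tool_rot: [0.988, -0.152, -0.0, -0.0]
force: [-0.8, 1.2, 1.9]
finger_gap: 0.276
gripper_force: 60.5
```

```bash
python3 fz.py; python3 fz.py
python3 - <<'E'
from ax import *
a=manip.snapshot('scene')[:,:,::-1].copy();cv2.imwrite('pics/s7.png',a);b=cv2.imread('pics/scene0.png')
g=cv2.cvtColor(a,cv2.COLOR_BGR2GRAY)[194:209,254:269]
print('     ',*[f'{x:3d}' for x in range(254,269)])
for i,r in enumerate(g):print(194+i,' ',*[f'{v:3d}' for v in r])
s=manip.sense();print(s['tcp_pos'],s['t'])
for n in((12,25),(10,22)):p,e,x=axis(a,(260,204),*n);print(p[0],e)
print([round(model(s['tcp_pos'],-17.6,t),4) for t in range(11,16)])
m=np.abs(a.astype(int)-b).sum(2)>60;print(m[180:245,190:245].sum(),m[205:250,268:312].sum(),m[285:365,255:300].sum(),m[330:370,335:370].sum(),m[115:150,210:255].sum())
E
```

```text
[-0.78  0.59  1.7 ] [0.43 0.61 0.55] along n 1.86 [ 0.5359 -0.0751  0.1566] 23.35
[-1.33  0.62  1.82] [0.22 0.52 0.33] along n 2.1 [ 0.5359 -0.0751  0.1565] 23.85
      254 255 256 257 258 259 260 261 262 263 264 265 266 267 268
194    69  50  49  48  49  58 109 116 111 108 102  83  56  57  77
195    51  49  49  48  49  81 113 114 110 107  99  73  52  48  50
196    49  48  49  48  48  87 112 113 109 106  96 101  66  48  50
197    50  49  49  49  49 105 117 112 109 104  93  72  53  49  49
198    49  49  49  49  48  81 111 112 108 103  84  57  50  49  49
199    49  48  49  48  49  54 108 113 106  85  61  50  49  49  49
200    49  49  49  49  73  88 114 112 102  69  50  50  50  49  48
201    49  49  72 180 142 104 114 111 115  88  57  49  49  48  49
202    49  49 143 151  96  98 112 109  90 111 116  71  49  49  49
203    48  48 175 124  61 120 136 121  88  72 181 110  49  49  48
204    49  48 129 155  89  73  91  83  62  73 193 116  49  49  49
205    48  49  67 123 151 102  81  61 104 147 149  84  49  49  49
206    48  48  48  67  92 101 146 156 133 132  90  54  48  49  49
207    48  48  48  49  51  61  83  88  75  70  55  48  48  49  48
208    48  49  48  49  49  49  47  49  49  49  49  49  49  48  49
[ 0.5359365  -0.07511925  0.15650619] 23.9
-0.24114529551969033 0.1500803368271619
-0.21685183700732044 0.11075116047419072
[np.float64(-0.1694), np.float64(-0.1867), np.float64(-0.2037), np.float64(-0.2206), np.float64(-0.2373)]
0 0 0 0 146
```

Run:
```python
import cv2,numpy as np
b=cv2.imread('pics/scene0.png').astype(int)
for f in('s2','s5','s7'):
    a=cv2.imread(f'pics/{f}.png').astype(int);m=np.abs(a-b).sum(2)[115:155,205:265]>60
    y,x=np.nonzero(m);print(f,m.sum(),(x.min()+205,x.max()+205,y.min()+115,y.max()+115) if m.any() else '')
    br=(a[:,:,2]-a[:,:,0]>25)[115:152,205:256];y,x=np.nonzero(br);print(br.sum(),x.min()+205,x.max()+205,y.min()+115,y.max()+115)
br=(b[:,:,2]-b[:,:,0]>25)[115:152,205:256];y,x=np.nonzero(br);print(br.sum(),x.min()+205,x.max()+205,y.min()+115,y.max()+115)
```

```text
s2 0 
455 216 250 121 142
s5 309 (np.int64(249), np.int64(264), np.int64(115), np.int64(150))
460 216 250 121 142
s7 492 (np.int64(246), np.int64(264), np.int64(115), np.int64(154))
455 216 248 121 142
449 216 249 121 142
```

The box hasn't moved. The changed pixels are the arm passing in front of it, at columns 246 and up. The probe tip is centred in the ring, tilted square to the plate, with the plunger about half way in.

```bash
python3 -c "
from station import manip
print(manip.sign_off())"
```

```text
the job is handed in; nothing more can be done
None
```

I handed the job in at about 24 s, after two tip strokes to about 4 mm above the cup floor. The probe is held about 13° over, square to the plate as measured, with its tip centred in the ring and the plunger in about 6.5 mm by force. The plate and loose things showed no movement in the pictures. To tilt the probe in the gripper I pushed it against the cup's inner wall, which put the tip back about half way into the cup twice after the cleaning.

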